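# Fetch the ink pot from behind the front row and put the row back

### The arm

A 6-joint arm with a two-finger parallel gripper is mounted at the origin on the work surface. World frame = base frame: x ahead of the robot, y to its left, z up, the work surface at z = 0. Lengths are in m, angles in degrees, forces in N, time in s.
With the tool pointing down it reaches from about 0.35 to 0.875 m from the base axis. Payload 4.2 kg.
Tool frame: the origin (TCP) lies midway between the tips of the shut fingers; the grasp point (between the pads) lies 19 mm behind it; z points along the fingers, y is the line along which they close (so a half turn about z gives the same grasp; the last joint's range is limited). The gripper opens to 87 mm and grips with 3 to 60 N. Pads are 19 mm wide; open, the fingers measure 117 mm over their backs; the gripper's body (75 mm by 190 mm) begins 51 mm behind the grasp point.
Start: joints at [-55.543, 22.042, 0.453, 0, -68.411, -14.817], TCP at [0.21, -0.589, 0.223] pointing down, gripper open.
Joint ranges: [-179.83, 179.83], [-69.29, 118.12], [-61.27, 80.66], [-181.25, 117.63], [-171.15, -9.14], [-177.46, 177.46]. Speed limits (degrees/s): [159.86, 159.86, 180, 180, 180, 180].

### API

Orientations are given as a 3x3 rotation matrix whose columns are the frame's x, y, z axes.
In Python, from station import r, cams gives the robot as it stands.
- The arm moves only by the tool play_rows, never from a script. Its argument "commands" is text: rows parted by semicolons, each of 6 numbers parted by spaces: the shift along the world's x, y, z normalised to -1 to 1, where 1 is 30 mm, then the turn, a rotation vector about the world's x, y, z normalised to -1 to 1, where 1 is 0.15 rad. A call has 1 to 20 rows; each row shifts and turns the commanded pose from where the row before left it; what a row does not reach is not made up. A row lasts 1/10 s, in which the tool goes at most 50 mm and 8.59 degrees, less where a joint would pass 70% of its speed; a pose out of reach is approached as far as the arm can. A call with a number of a shift or a turn outside -1 to 1 is refused whole. A call with a gripper value outside its range is refused whole. "grip" is the finger opening in mm, from 0 to 87, set as the call begins (left out, the last holds). The fingers move at their own pace and stop on an object; the grip force is fixed at half the most. Time passes only in rows, so rows that do not move let the fingers close. It gives the time, the measured TCP pose, the force, the opening and the grip force at its end, in the units of the state.
- r.sense(): the state, without advancing time (a new reading comes with each control period).
- cams.capture(name): name is "side" or "top" or "wrist"; returns (picture, depth): 384x512x3 uint8, blue, green, red; 384x512 float32, m along the optical axis (not along the pixel's ray), 0 where there is no reading.
- cams.camera_info(name): a dict with "mtx" (3x3 intrinsics, pixels), "R" (3x3) and "t" (3): a world point X has camera coordinates R X + t. Camera axes: x right, y down, z forward; pixel columns grow to the right and rows downward; lengths in m; the calibration is good to about 2 mm. A picture is of the moment at which its call begins: read the wrist's pose just before it. camera_info takes no time and is no camera call; for the wrist camera it gives the pose at the moment of the call.
- r.finish_job(): hands the job in; it is judged then, once.
The state is a dict: "time_s": time; "joints": joint angles; "joint_velocities": joint speeds; "effort": joint torques, N m; "tcp_pos": TCP position; "ee_rot": TCP orientation; "wrist_force": force on the tool from outside, world axes, zero at the start; "moment": the same for the moment, N m; "gripper_width": opening from 0.0 (shut) to 1.0 (fully open); "gripper_force": force on a finger pad.
Only numpy, scipy, OpenCV 4.12 (cv2) and the standard library are available. Lean on these libraries where they do the work, as an engineer would, in place of code of your own. Each camera call takes 0.05 s, during which the arm holds its last target. There are 200 camera calls.

### The job

I need the low ink pot that stands in the shallow plywood tray behind a row of three taller containers. First clear all three containers onto the rubber side mat, standing fully on it, and leave the pot where it is meanwhile; with the three still on the mat, set the pot in the middle of the scale's round pan, and only then put each container back just where it stood in the tray. Keep all four upright and leave the mug, the squeegee and the roll of tape alone.

Things in the scene. Friction and masses are not known exactly. Their poses are not given: they have to be found in the camera images.
- tray: Fixed shallow plywood tray, 200 (its x) x 280 (its y) mm, floor 5 mm thick, rim 12 mm high over the bench, walls 5 mm. Origin: centre of its underside, on the bench. At the start the three tall containers stand on its floor in a row along its y, about 45 mm on the robot's side (-x) of its centre, about 76 mm from centre to centre, in shuffled order; the pot stands behind the row, on the +x side. The tray may be turned a little.
- tub_mid (a point): Wide round white tub, 110 mm tall, body 62 mm diameter, the top 13 mm is a flat lid of 66 mm diameter. About 0.3 to 0.55 kg. The point is its centre, 55 mm above its underside; z up along its axis.
- bottle_mid (a point): Slim round white bottle, 122 mm tall: straight body of 50 mm diameter up to 98 mm, then a sloping shoulder and a narrow cap of 28 mm diameter. About 0.2 to 0.4 kg. The point is on its axis, 61 mm above its underside; z up.
- canister_mid (a point): Square white canister, 116 mm tall, body 54 x 54 mm, the top 12 mm is a lid of 57 x 57 mm. About 0.3 to 0.55 kg. The point is its centre, 58 mm above its underside; x and y are normal to its flat sides, z up. Roughly square to the tray.
- pot_mid (a point): Low round ink pot, 50 mm tall: white body of 56 mm diameter, the top 16 mm is a black lid of 58 mm diameter. About 0.15 to 0.3 kg. The point is its centre, 25 mm above its underside; z up.
- mat: Fixed dark rubber mat, the side area, 300 (its x) x 140 (its y) mm, 4 mm thick, with room for the three containers in a row along its x. Origin: centre of its underside. It lies to one side of the tray, left or right; the scale lies on the other side.
- pan (a point): Centre of the upper face of the scale's round aluminium pan, 124 mm diameter, 32 mm above the bench. The scale is a fixed grey bench scale with a 200 x 160 mm body and a display on the robot's side; the pan does not move.
- mug: Bystander: steel mug, 76 mm diameter, 80 mm tall, standing loose beyond the tray. Origin: centre of its underside.
- squeegee: Bystander: wooden squeegee lying loose beyond the tray, 240 mm long (its y), about 60 mm wide, 22 mm high. Origin: under the wooden part's centre.
- tape: Bystander: loose roll of brown tape lying flat beyond the tray, to the left, 70 mm outer diameter, 24 mm high. Origin: centre of its underside.

How it is judged (in metres and radians):
On the way, in this order (a step that is already met when the one before it is completed fails the run):
1. all three tall containers stand released on the side mat while the pot is still where it was (linear speed of each of tub, bottle, canister below 0.03 m/s and angle between each of tub_mid, bottle_mid, canister_mid's own z axis and vertical below 0.15 rad and contact force between each of tub, bottle, canister and the fingers below 0.5 N and x of tub_mid in the frame of mat between -0.132 and 0.132 m and y of tub_mid in the frame of mat between -0.052 and 0.052 m and height (world z) of tub_mid below 0.071 m and x of bottle_mid in the frame of mat between -0.132 and 0.132 m and y of bottle_mid in the frame of mat between -0.052 and 0.052 m and height (world z) of bottle_mid below 0.077 m and x of canister_mid in the frame of mat between -0.132 and 0.132 m and y of canister_mid in the frame of mat between -0.052 and 0.052 m and height (world z) of canister_mid below 0.074 m and distance of pot_mid from where it was at the start of the episode below 0.02 m), for 0.2 s.
2. the pot stands released in the middle of the scale's pan, with the three containers still on the mat (linear speed of each of tub, bottle, canister, pot below 0.03 m/s and angle between each of tub_mid, bottle_mid, canister_mid, pot_mid's own z axis and vertical below 0.15 rad and contact force between each of tub, bottle, canister, pot and the fingers below 0.5 N and x of tub_mid in the frame of mat between -0.132 and 0.132 m and y of tub_mid in the frame of mat between -0.052 and 0.052 m and height (world z) of tub_mid below 0.071 m and x of bottle_mid in the frame of mat between -0.132 and 0.132 m and y of bottle_mid in the frame of mat between -0.052 and 0.052 m and height (world z) of bottle_mid below 0.077 m and x of canister_mid in the frame of mat between -0.132 and 0.132 m and y of canister_mid in the frame of mat between -0.052 and 0.052 m and height (world z) of canister_mid below 0.074 m and horizontal distance between pot_mid and pan below 0.018 m and z of pot_mid in the frame of pan between 0.018 and 0.033 m), for 0.2 s.
At the end, for the whole second after the job is handed in: The pot stands upright and at rest on the scale's pan, its axis within 18 mm of the pan's centre, and each of the three tall containers stands upright and at rest in the tray within 15 mm of where it stood at the start (linear speed of each of pot, tub, bottle, canister below 0.03 m/s and angle between each of pot_mid, tub_mid, bottle_mid, canister_mid's own z axis and vertical below 0.15 rad and horizontal distance between pot_mid and pan below 0.018 m and z of pot_mid in the frame of pan between 0.018 and 0.033 m and contact force between pot and the fingers below 0.5 N and distance of each of tub_mid, bottle_mid, canister_mid from where it was at the start of the episode below 0.015 m); the robot touches nothing.
It fails at once if a container or the pot is tipped by more than about 30 degrees (angle between any of tub_mid, bottle_mid, canister_mid, pot_mid's own z axis and vertical above 0.5 rad).
It fails at once if the mug, the squeegee or the tape is moved by more than 20 mm (distance of any of mug, squeegee, tape from where it was at the start of the episode above 0.02 m).
It also fails if it takes over 138 s, if anything falls off the work surface, if the arm or the gripper's body presses on something with over 40 N, if the wrist force passes 120 N, or if a joint passes its speed limit or range.

## Working session

There is one attempt and no reset: what is moved stays moved. The work goes in short steps, Python scripts to look and compute and a tool call to move; the robot and the scene stay as the last step left them, time stands still between calls to the robot, and variables do not carry over. Pictures are saved under pics/ and viewed, at most 14 in all, crops included, and the job is handed in when it is done.

Besides the shell and the picture viewer there is one more tool, called after "Call:" by a JSON object that holds its "op" and its "data", one argument or row to a line. play_rows: Moves the arm, as the interface text tells. Scaled input: -1 to 1 covers 30 mm each way for a shift and 0.15 rad each way for a turn. Its arguments: {"type":"object","properties":{"commands":{"type":"string"},"grip":{"type":"number"}},"required":["commands"]}

```bash
ls; mkdir -p pics
python3 - <<'E'
from station import r,cams
import cv2,numpy as np
s=r.sense();print(s['time_s'],s['tcp_pos'],s['ee_rot'],s['gripper_width'])
for n in ['top','side']:
    p,d=cams.capture(n);cv2.imwrite(f'pics/{n}0.png',p);np.save(f'{n}0.npy',d)
    i=cams.camera_info(n);print(n,i['mtx'],i['R'],i['t'],(-np.array(i['R']).T@i['t']))
E
```

```text
pics
0.0 [ 0.20987823 -0.58807007  0.22145616] [[-9.41901160e-01 -3.35889156e-01 -8.24705268e-04]
 [-3.35890154e-01  9.41899006e-01  2.01658250e-03]
 [ 9.94408780e-05  2.17643177e-03 -9.99997627e-01]] 1.0025775866687663
top [[433.92189978   0.         248.44605418]
 [  0.         433.92189978 190.43686751]
 [  0.           0.           1.        ]] [[-0.01234468 -0.99972284  0.02004601]
 [-0.9953867   0.01037859 -0.09538138]
 [ 0.09514689 -0.02113098 -0.99523894]] [0.00177482 0.64599152 1.13180607] [0.53534544 0.01898602 1.18799745]
side [[421.13439851   0.         256.79927627]
 [  0.         421.13439851 191.85843564]
 [  0.           0.           1.        ]] [[-0.83412244 -0.55154958 -0.00572824]
 [-0.34090263  0.5236643  -0.78074393]
 [ 0.43361866 -0.64928327 -0.62482485]] [0.54165852 0.26693974 0.92617139] [0.14120479 0.7603123  0.79020923]
```

View pics/top0.png

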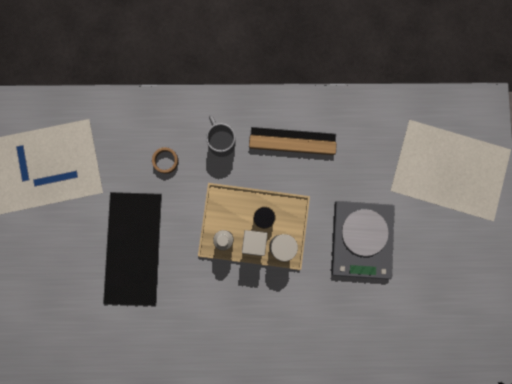

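View pics/side0.png

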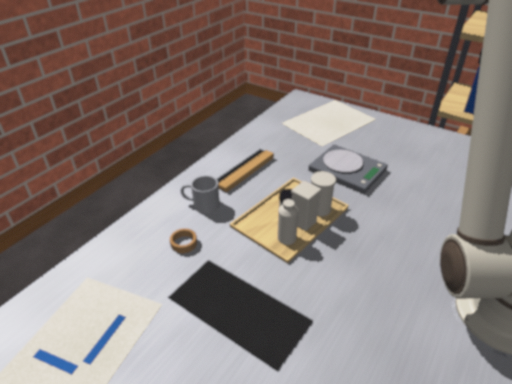

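Top view: the row from left to right is bottle (222,240), canister (255,243) and tub (284,248), with the pot at (264,217). The mat is on the left at (133,248), and the pan is at (365,232).

```bash
cat > h.py <<'E'
from station import r,cams
import cv2,numpy as np
def ray(n,uv,z,i=None):
    i=i or cams.camera_info(n);R=np.array(i['R']);C=-R.T@np.array(i['t'])
    uv=np.atleast_2d(np.asarray(uv,float))
    d=np.c_[uv,np.ones(len(uv))]@np.linalg.inv(i['mtx']).T@R
    return C+d*((z-C[2])/d[:,2])[:,None]
def cloud(n,dep,i=None):
    i=i or cams.camera_info(n);R=np.array(i['R']);t=np.array(i['t']);h,w=dep.shape
    u,v=np.meshgrid(np.arange(w),np.arange(h))
    P=np.stack([u,v,np.ones_like(u)],-1)@np.linalg.inv(i['mtx']).T*dep[...,None]
    P=(P-t)@R;P[dep==0]=np.nan
    return P
def rect(n,mask,z,i=None):
    c=max(cv2.findContours(mask.astype(np.uint8),0,2)[0],key=cv2.contourArea)[:,0]
    p=ray(n,c,z,i)[:,:2].astype(np.float32)
    return cv2.minAreaRect(p*1000),cv2.minEnclosingCircle(p*1000),len(c)
E
python3 - <<'E'
from h import *
p=cv2.imread('pics/top0.png');d=np.load('top0.npy');W=cloud('top',d);z=W[...,2]
g=cv2.cvtColor(p,6).astype(int);hsv=cv2.cvtColor(p,40)
v,u=np.mgrid[:384,:512]
def box(a,b,c,e):return (u>=a)&(u<=b)&(v>=c)&(v<=e)
print('bench z',np.nanmedian(z[300:360,200:300]))
for n,b,zt in [('bottle',(205,238,222,255),.127),('canister',(240,269,228,262),.121),('tub',(268,302,230,268),.115),('pot',(250,278,203,229),.055),('pan',(338,394,204,260),.032)]:
    B=box(*b);m=B&(abs(z-zt)<.012)
    if n=='pan': m=B&(g>115)
    print(n,'zmed',np.nanmedian(z[m]) if m.any() else None,m.sum(),rect('top',m,zt))
m=box(95,170,185,310)&(g<35);print('mat',rect('top',m,.004))
m=box(190,320,175,280)&(hsv[...,1]>90);print('tray',rect('top',m,.010))
for n,b in [('mug',(200,240,112,156)),('sq',(243,342,120,160)),('tape',(148,182,143,177))]:
    m=box(*b)&(z>.01);q=W[m];print(n,q.min(0),q.max(0))
big=cv2.resize(p[170:290,80:420],None,fx=2.3,fy=2.3,interpolation=2);cv2.imwrite('pics/crop1.png',big)
E
```

```text
bench z -0.0008232141693737229
bottle zmed 0.1266588041596891 104 (((516.603515625, 60.93519973754883), (26.2194881439209, 26.50383186340332), 52.64231491088867), ((516.5751953125, 59.717491149902344), 15.302030563354492), 20)
canister zmed 0.12050610411885991 541 (((509.1278381347656, -16.19712257385254), (56.608482360839844, 56.599117279052734), 82.20301055908203), ((509.4859924316406, -16.828500747680664), 38.18613815307617), 27)
tub zmed 0.11450546983631618 569 (((497.4492492675781, -89.50477600097656), (64.09744262695312, 63.41155242919922), 89.2197036743164), ((496.8144226074219, -89.34098052978516), 32.79151916503906), 40)
pot zmed 0.054639726255124185 378 (((573.6478271484375, -44.82789993286133), (55.26349639892578, 55.48781967163086), 44.20228958129883), ((573.2947387695312, -44.90597915649414), 28.820648193359375), 35)
pan zmed 0.031515771047305186 1708 (((532.800537109375, -315.22650146484375), (118.09803771972656, 119.96138000488281), 88.09624481201172), ((532.3990478515625, -315.03094482421875), 61.744773864746094), 60)
mat (((495.5596923828125, 308.04052734375), (135.41473388671875, 294.98583984375), 87.52894592285156), ((495.77520751953125, 308.093994140625), 160.2657012939453), 45)
tray (((551.550537109375, -19.239242553710938), (274.12908935546875, 196.04026794433594), 81.70985412597656), ((551.776123046875, -18.87650489807129), 166.31411743164062), 96)
mug [0.74292989 0.02911905 0.01028428] [0.8473085  0.10395654 0.08303855]
sq [ 0.7452192  -0.24768681  0.01003391] [ 0.82342151 -0.00880313  0.03023873]
tape [0.69873478 0.1865769  0.01021184] [0.76733717 0.25428611 0.02899162]
```

View pics/crop1.png

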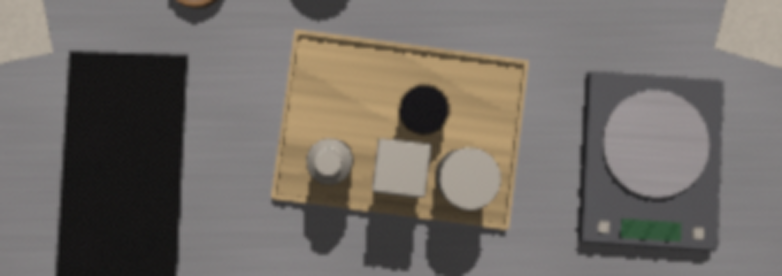

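The bottle, canister, tub, pot, pan and mat are all located. I'll move over the bottle first, with the fingers closing along the tray's x.

Call:
{"op": "play_rows", "data": {
  "commands": "0.51 0.9 0 0 0 0.363;0.51 0.9 0 0 0 0.363;0.51 0.9 0 0 0 0.363;0.51 0.9 0 0 0 0.363;0.51 0.9 0 0 0 0.363;0.51 0.9 0 0 0 0.363;0.51 0.9 0 0 0 0.363;0.51 0.9 0 0 0 0.363;0.51 0.9 0 0 0 0.363;0.51 0.9 0 0 0 0.363;0.51 0.9 0 0 0 0.363;0.51 0.9 0 0 0 0.363;0.51 0.9 0 0 0 0.363;0.51 0.9 0 0 0 0.363;0.51 0.9 0 0 0 0.363;0.51 0.9 0 0 0 0.363;0.51 0.9 0 0 0 0.363;0.51 0.9 0 0 0 0.363;0.51 0.9 0 0 0 0.363;0.51 0.9 0 0 0 0.363",
  "grip": 87
}}

```text
time_s: 2.1
tcp_pos: [0.5162, -0.0474, 0.2222]
ee_rot: [[-0.136, -0.991, -0.001], [-0.991, 0.136, 0.0], [0.0, 0.001, -1.0]]
wrist_force: [-0.1, -0.2, -0.5]
gripper_width: 0.998
gripper_force: 0.0
```

Call:
{"op": "play_rows", "data": {
  "commands": "0 0.9 0 0 0 0;0 0.9 0 0 0 0;0 0.9 0 0 0 0;0 0.9 0 0 0 0;0 0 0 0 0 0;0 0 0 0 0 0;0 0 0 0 0 0"
}}

```text
time_s: 2.8
tcp_pos: [0.5158, 0.0588, 0.2223]
ee_rot: [[-0.139, -0.99, -0.001], [-0.99, 0.139, -0.0], [0.0, 0.001, -1.0]]
wrist_force: [0.3, -0.1, 0.1]
gripper_width: 1.001
gripper_force: 0.0
```

Call:
{"op": "play_rows", "data": {
  "commands": "0 0.05 -0.8 0 0 0;0 0 -0.8 0 0 0;0 0 -0.8 0 0 0;0 0 -0.8 0 0 0;0 0 -0.8 0 0 0;0 0 -0.6 0 0 0;0 0 -0.4 0 0 0;0 0 -0.24 0 0 0;0 0 0 0 0 0;0 0 0 0 0 0"
}}

```text
time_s: 3.8
tcp_pos: [0.5167, 0.0609, 0.066]
ee_rot: [[-0.139, -0.99, 0.001], [-0.99, 0.139, 0.0], [-0.0, -0.001, -1.0]]
wrist_force: [0.2, -0.3, 0.9]
gripper_width: 0.998
gripper_force: 0.0
```

Call:
{"op": "play_rows", "data": {
  "commands": "0 0 0 0 0 0;0 0 0 0 0 0;0 0 0 0 0 0;0 0 0 0 0 0;0 0 0 0 0 0;0 0 0 0 0 0;0 0 0 0 0 0;0 0 0 0 0 0;0 0 0 0 0 0;0 0 0 0 0 0",
  "grip": 30
}}

```text
time_s: 4.8
tcp_pos: [0.5159, 0.0609, 0.0654]
ee_rot: [[-0.139, -0.99, -0.0], [-0.99, 0.139, -0.0], [0.0, 0.0, -1.0]]
wrist_force: [-1.3, 0.7, 2.4]
gripper_width: 0.563
gripper_force: 30.0
```

Call:
{"op": "play_rows", "data": {
  "commands": "0 0 0.3 0 0 0;0 0 0.6 0 0 0;0 0 0.6 0 0 0;0 0 0.5 0 0 0;-0.07 0.35 0 0 0 0;-0.07 0.7 0 0 0 0;-0.07 0.8 0 0 0 0;-0.07 0.9 0 0 0 0;-0.07 0.9 0 0 0 0;-0.07 0.9 0 0 0 0;-0.07 0.9 0 0 0 0;-0.07 0.9 0 0 0 0;-0.07 0.9 0 0 0 0;-0.05 0.6 0 0 0 0;0 0.38 0 0 0 0;0 0 -0.4 0 0 0;0 0 -0.6 0 0 0;0 0 -0.4 0 0 0;0 0 -0.2 0 0 0;0 0 -0.2 0 0 0"
}}

```text
time_s: 6.8
tcp_pos: [0.4959, 0.3071, 0.0707]
ee_rot: [[-0.139, -0.99, -0.0], [-0.99, 0.139, -0.001], [0.001, 0.0, -1.0]]
wrist_force: [0.1, -0.6, -2.5]
gripper_width: 0.565
gripper_force: 30.0
```

Call:
{"op": "play_rows", "data": {
  "commands": "0 0 -0.1 0 0 0;0 0 -0.1 0 0 0;0 0 0 0 0 0;0 0 0 0 0 0;0 0 0 0 0 0"
}}

```text
time_s: 7.3
tcp_pos: [0.4959, 0.308, 0.0658]
ee_rot: [[-0.138, -0.99, 0.001], [-0.99, 0.138, 0.001], [-0.001, -0.001, -1.0]]
wrist_force: [-0.1, 0.5, -2.4]
gripper_width: 0.563
gripper_force: 30.0
```

Call:
{"op": "play_rows", "data": {
  "commands": "0 0 -0.04 0 0 0;0 0 -0.02 0 0 0;0 0 0 0 0 0"
}}

```text
time_s: 7.6
tcp_pos: [0.4959, 0.3081, 0.0644]
ee_rot: [[-0.138, -0.99, 0.001], [-0.99, 0.138, 0.001], [-0.001, -0.001, -1.0]]
wrist_force: [-2.2, -0.6, 2.1]
gripper_width: 0.563
gripper_force: 30.0
```

Call:
{"op": "play_rows", "data": {
  "commands": "0 0 0 0 0 0;0 0 0 0 0 0;0 0 0 0 0 0;0 0 0 0 0 0;0 0 0 0 0 0;0 0 0 0 0 0;0 0 0 0 0 0",
  "grip": 87
}}

```text
time_s: 8.3
tcp_pos: [0.4957, 0.3078, 0.0635]
ee_rot: [[-0.139, -0.99, -0.0], [-0.99, 0.139, -0.0], [0.0, 0.0, -1.0]]
wrist_force: [-0.5, -0.2, -0.7]
gripper_width: 0.99
gripper_force: 0.0
```

Call:
{"op": "play_rows", "data": {
  "commands": "0 0 0.5 0 0 0;0 0 0.9 0 0 0;0 0 0.9 0 0 0;0 0 0.9 0 0 0;0 0 0.8 0 0 0;0 0 0.5 0 0 0;0.05 -0.9 0 0 0 0;0.05 -0.9 0 0 0 0;0.05 -0.9 0 0 0 0;0.05 -0.9 0 0 0 0;0.05 -0.9 0 0 0 0;0.05 -0.9 0 0 0 0;0.05 -0.9 0 0 0 0;0.05 -0.9 0 0 0 0;0.05 -0.9 0 0 0 0;0 -0.9 0 0 0 0;0 -0.9 0 0 0 0;0 -0.9 0 0 0 0;0 0 0 0 0 0;0 0 0 0 0 0"
}}

```text
time_s: 10.3
tcp_pos: [0.5091, -0.0165, 0.1986]
ee_rot: [[-0.14, -0.99, 0.0], [-0.99, 0.14, 0.0], [-0.0, -0.0, -1.0]]
wrist_force: [0.4, 0.6, -0.1]
gripper_width: 1.0
gripper_force: 0.0
```

Call:
{"op": "play_rows", "data": {
  "commands": "0 0 -0.7 0 0 0;0 0 -0.8 0 0 0;0 0 -0.8 0 0 0;0 0 -0.8 0 0 0;0 0 -0.6 0 0 0;0 0 -0.4 0 0 0;0 0 -0.33 0 0 0;0 0 0 0 0 0;0 0 0 0 0 0"
}}

```text
time_s: 11.2
tcp_pos: [0.5097, -0.0159, 0.0661]
ee_rot: [[-0.138, -0.99, 0.001], [-0.99, 0.138, 0.0], [-0.0, -0.001, -1.0]]
wrist_force: [0.1, 0.1, -0.5]
gripper_width: 0.999
gripper_force: 0.0
```

Call:
{"op": "play_rows", "data": {
  "commands": "0 0 0 0 0 0;0 0 0 0 0 0;0 0 0 0 0 0;0 0 0 0 0 0;0 0 0 0 0 0;0 0 0 0 0 0;0 0 0 0 0 0;0 0 0 0 0 0;0 0 0 0 0 0",
  "grip": 30
}}

```text
time_s: 12.1
tcp_pos: [0.5091, -0.0163, 0.0658]
ee_rot: [[-0.139, -0.99, -0.0], [-0.99, 0.139, -0.0], [0.0, 0.0, -1.0]]
wrist_force: [-2.4, 0.4, 3.6]
gripper_width: 0.646
gripper_force: 30.0
```

Call:
{"op": "play_rows", "data": {
  "commands": "0 0 0.3 0 0 0;0 0 0.6 0 0 0;0 0 0.6 0 0 0;0 0 0.5 0 0 0;-0.25 0.35 0 0 0 0;-0.35 0.7 0 0 0 0;-0.4 0.8 0 0 0 0;-0.4 0.9 0 0 0 0;-0.4 0.9 0 0 0 0;-0.4 0.9 0 0 0 0;-0.4 0.9 0 0 0 0;-0.4 0.9 0 0 0 0;-0.4 0.9 0 0 0 0;-0.21 0.9 0 0 0 0;0 0.9 0 0 0 0;0 0.8 0 0 0 0;0 0.7 0 0 0 0;0 0.39 0 0 0 0;0 0 0 0 0 0;0 0 0 0 0 0"
}}

```text
time_s: 14.1
tcp_pos: [0.4004, 0.3111, 0.1251]
ee_rot: [[-0.139, -0.99, -0.001], [-0.99, 0.139, -0.001], [0.002, 0.001, -1.0]]
wrist_force: [-0.0, 0.1, -3.8]
gripper_width: 0.647
gripper_force: 30.0
```

Call:
{"op": "play_rows", "data": {
  "commands": "0 0 -0.4 0 0 0;0 0 -0.6 0 0 0;0 0 -0.4 0 0 0;0 0 -0.3 0 0 0;0 0 -0.2 0 0 0;0 0 -0.12 0 0 0;0 0 0 0 0 0;0 0 0 0 0 0"
}}

```text
time_s: 14.9
tcp_pos: [0.4011, 0.3123, 0.0654]
ee_rot: [[-0.139, -0.99, 0.001], [-0.99, 0.139, 0.001], [-0.001, -0.001, -1.0]]
wrist_force: [0.0, 1.4, -3.3]
gripper_width: 0.648
gripper_force: 30.0
```

Call:
{"op": "play_rows", "data": {
  "commands": "0 0 -0.04 0 0 0;0 0 0 0 0 0;0 0 0 0 0 0"
}}

```text
time_s: 15.2
tcp_pos: [0.4012, 0.3125, 0.0647]
ee_rot: [[-0.138, -0.99, 0.001], [-0.99, 0.138, 0.001], [-0.001, -0.001, -1.0]]
wrist_force: [-2.1, 0.1, 5.0]
gripper_width: 0.649
gripper_force: 30.0
```

Call:
{"op": "play_rows", "data": {
  "commands": "0 0 0 0 0 0;0 0 0 0 0 0;0 0 0 0 0 0;0 0 0 0 0 0;0 0 0 0 0 0;0 0 0 0 0 0;0 0 0 0 0 0;0 0 0.5 0 0 0;0 0 0.9 0 0 0;0 0 0.9 0 0 0;0 0 0.9 0 0 0;0 0 0.8 0 0 0;0 0 0.5 0 0 0",
  "grip": 87
}}

```text
time_s: 16.5
tcp_pos: [0.4014, 0.3125, 0.201]
ee_rot: [[-0.138, -0.99, 0.002], [-0.99, 0.138, 0.002], [-0.003, -0.002, -1.0]]
wrist_force: [0.1, -0.2, -0.7]
gripper_width: 1.003
gripper_force: 0.0
```

Call:
{"op": "play_rows", "data": {
  "commands": "0.1 -0.9 0 0 0 0;0.2 -0.9 0 0 0 0;0.2 -0.9 0 0 0 0;0.25 -0.9 0 0 0 0;0.25 -0.9 0 0 0 0;0.25 -0.9 0 0 0 0;0.25 -0.9 0 0 0 0;0.25 -0.9 0 0 0 0;0.25 -0.9 0 0 0 0;0.25 -0.9 0 0 0 0;0.25 -0.9 0 0 0 0;0.25 -0.9 0 0 0 0;0.25 -0.9 0 0 0 0;0.2 -0.9 0 0 0 0;0 -0.79 0 0 0 0;0 0 0 0 0 0;0 0 0 0 0 0"
}}

```text
time_s: 18.2
tcp_pos: [0.4967, -0.09, 0.1986]
ee_rot: [[-0.14, -0.99, -0.0], [-0.99, 0.14, 0.0], [-0.0, 0.0, -1.0]]
wrist_force: [0.7, -0.7, 0.1]
gripper_width: 1.001
gripper_force: 0.0
```

Call:
{"op": "play_rows", "data": {
  "commands": "0 0.02 -0.7 0 0 0;0 0 -0.8 0 0 0;0 0 -0.8 0 0 0;0 0 -0.8 0 0 0;0 0 -0.6 0 0 0;0 0 -0.4 0 0 0;0 0 -0.38 0 0 0;0 0 0 0 0 0;0 0 0 0 0 0"
}}

```text
time_s: 19.1
tcp_pos: [0.4972, -0.0887, 0.0647]
ee_rot: [[-0.138, -0.99, 0.0], [-0.99, 0.138, -0.0], [0.0, -0.0, -1.0]]
wrist_force: [0.0, 0.1, 0.6]
gripper_width: 1.002
gripper_force: 0.0
```

Call:
{"op": "play_rows", "data": {
  "commands": "0 0 0 0 0 0;0 0 0 0 0 0;0 0 0 0 0 0;0 0 0 0 0 0;0 0 0 0 0 0;0 0 0 0 0 0;0 0 0 0 0 0;0 0 0 0 0 0;0 0 0 0 0 0",
  "grip": 40
}}

```text
time_s: 20.0
tcp_pos: [0.4966, -0.0892, 0.0648]
ee_rot: [[-0.138, -0.99, -0.001], [-0.99, 0.138, -0.0], [0.0, 0.001, -1.0]]
wrist_force: [-2.3, 0.1, 5.8]
gripper_width: 0.748
gripper_force: 30.0
```

Call:
{"op": "play_rows", "data": {
  "commands": "0 0 0.3 0 0 0;0 0 0.5 0 0 0;0 0 0.6 0 0 0;0 0 0.6 0 0 0;0 0.4 0.2 0 0 0;0 0.7 0 0 0 0;0 0.8 0 0 0 0;0.2 0.9 0 0 0 0;0.4 0.9 0 0 0 0;0.4 0.9 0 0 0 0;0.4 0.9 0 0 0 0;0.4 0.9 0 0 0 0;0.4 0.9 0 0 0 0;0.4 0.9 0 0 0 0;0.3 0.9 0 0 0 0;0.21 0.9 0 0 0 0;0 0.9 0 0 0 0;0 0.9 0 0 0 0;0 0.8 0 0 0 0;0 0.5 0 0 0 0"
}}

```text
time_s: 22.0
tcp_pos: [0.5894, 0.3061, 0.1291]
ee_rot: [[-0.137, -0.991, -0.001], [-0.991, 0.137, -0.0], [0.001, 0.001, -1.0]]
wrist_force: [-0.0, -0.9, -4.7]
gripper_width: 0.75
gripper_force: 30.0
```

Call:
{"op": "play_rows", "data": {
  "commands": "0 0 0 0 0 0;0 0 0 0 0 0;0 0 -0.4 0 0 0;0 0 -0.6 0 0 0;0 0 -0.5 0 0 0;0 0 -0.3 0 0 0;0 0 -0.2 0 0 0;0 0 -0.2 0 0 0;0 0 0 0 0 0;0 0 0 0 0 0"
}}

```text
time_s: 23.0
tcp_pos: [0.5905, 0.3041, 0.0649]
ee_rot: [[-0.139, -0.99, 0.001], [-0.99, 0.139, 0.001], [-0.001, -0.001, -1.0]]
wrist_force: [0.2, 0.6, -4.7]
gripper_width: 0.748
gripper_force: 30.0
```

Call:
{"op": "play_rows", "data": {
  "commands": "0 0 -0.04 0 0 0;0 0 0 0 0 0;0 0 0 0 0 0"
}}

```text
time_s: 23.3
tcp_pos: [0.5905, 0.3042, 0.0639]
ee_rot: [[-0.138, -0.99, 0.001], [-0.99, 0.138, 0.001], [-0.001, -0.001, -1.0]]
wrist_force: [0.9, 1.4, -3.3]
gripper_width: 0.746
gripper_force: 30.0
```

Call:
{"op": "play_rows", "data": {
  "commands": "0 0 0 0 0 0;0 0 0 0 0 0;0 0 0 0 0 0;0 0 0 0 0 0;0 0 0 0 0 0;0 0 0 0 0 0;0 0 0 0 0 0;0 0 0.5 0 0 0;0 0 0.9 0 0 0;0 0 0.9 0 0 0;0 0 0.9 0 0 0;0 0 0.8 0 0 0;0 0 0.5 0 0 0",
  "grip": 87
}}

```text
time_s: 24.6
tcp_pos: [0.5911, 0.3043, 0.2023]
ee_rot: [[-0.138, -0.99, 0.004], [-0.99, 0.138, 0.003], [-0.003, -0.004, -1.0]]
wrist_force: [-0.3, 0.9, 0.7]
gripper_width: 1.0
gripper_force: 0.0
```

Call:
{"op": "play_rows", "data": {
  "commands": "-0.05 -0.9 0 0 0 0;-0.05 -0.9 0 0 0 0;-0.05 -0.9 0 0 0 0;-0.05 -0.9 0 0 0 0;-0.05 -0.9 0 0 0 0;-0.05 -0.9 0 0 0 0;-0.05 -0.9 0 0 0 0;-0.05 -0.9 0 0 0 0;-0.05 -0.9 0 0 0 0;-0.05 -0.9 0 0 0 0;-0.05 -0.9 0 0 0 0;0 -0.9 0 0 0 0;0 -0.83 0 0 0 0;0 0 0 0 0 0;0 0 0 0 0 0;0 0 0 0 0 0"
}}

```text
time_s: 26.2
tcp_pos: [0.5739, -0.0444, 0.1989]
ee_rot: [[-0.138, -0.99, 0.001], [-0.99, 0.138, 0.0], [-0.0, -0.001, -1.0]]
wrist_force: [-0.6, -0.5, -0.1]
gripper_width: 1.001
gripper_force: 0.0
```

Run:
```python
from h import *
p,d=cams.capture('wrist');i=cams.camera_info('wrist');cv2.imwrite('pics/w1.png',p)
W=cloud('wrist',d,i);z=W[...,2]
print(i['R'],i['t'])
m=(abs(z-.055)<.008)&(cv2.cvtColor(p,6)<70)
print('pot',m.sum(),rect('wrist',m,.055,i))
q,d=cams.capture('top');W=cloud('top',d);cv2.imwrite('pics/top1.png',q)
for n,zt,xy in [('bottle',.126,(.496,.308)),('canister',.12,(.401,.312)),('tub',.114,(.5905,.304))]:
    m=(abs(W[...,2]-zt)<.01)&(np.hypot(W[...,0]-xy[0],W[...,1]-xy[1])<.055)
    print(n,m.sum(),rect('top',m,zt)[:2] if m.any() else '')
```

```text
[[-9.90561386e-01  1.37068553e-01 -5.93209156e-04]
 [ 1.30508684e-01  9.44460069e-01  3.01600168e-01]
 [ 4.19001611e-02  2.98676062e-01 -9.53434312e-01]] [ 0.57422109 -0.06253233  0.35730834]
pot 2592 (((571.395751953125, -44.99849319458008), (57.62274932861328, 54.9902229309082), 83.73895263671875), ((571.2218627929688, -45.012699127197266), 28.86993980407715), 89)
bottle 113 (((496.8954772949219, 307.0285949707031), (26.468612670898438, 26.39582061767578), 0.8261465430259705), ((496.55517578125, 306.8565979003906), 14.340373039245605))
canister 585 (((401.932861328125, 310.6563415527344), (58.071205139160156, 57.307369232177734), 82.13795471191406), ((401.9881896972656, 311.2003479003906), 37.86955261230469))
tub 570 (((590.4664306640625, 301.94647216796875), (65.12408447265625, 63.41246032714844), 45.020965576171875), ((590.6214599609375, 301.96148681640625), 33.28750991821289))
```

View pics/top1.png

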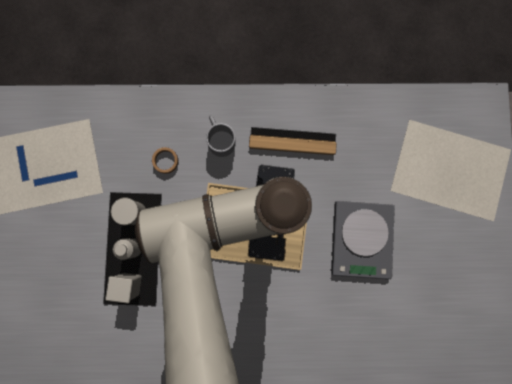

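Top view: tub (124,211), bottle (125,249) and canister (124,288) all stand on the mat, and the pot hasn't moved. Next I'll pick up the pot.

Call:
{"op": "play_rows", "data": {
  "commands": "-0.04 -0.02 -0.7 0 0 0;0 0 -0.8 0 0 0;0 0 -0.8 0 0 0;0 0 -0.8 0 0 0;0 0 -0.8 0 0 0;0 0 -0.7 0 0 0;0 0 -0.6 0 0 0;0 0 -0.5 0 0 0;0 0 -0.3 0 0 0;0 0 0 0 0 0;0 0 0 0 0 0"
}}

```text
time_s: 27.4
tcp_pos: [0.573, -0.0453, 0.0187]
ee_rot: [[-0.138, -0.99, 0.001], [-0.99, 0.138, -0.0], [-0.0, -0.001, -1.0]]
wrist_force: [-0.4, 0.0, -0.4]
gripper_width: 1.0
gripper_force: 0.0
```

Call:
{"op": "play_rows", "data": {
  "commands": "0 0 0 0 0 0;0 0 0 0 0 0;0 0 0 0 0 0;0 0 0 0 0 0;0 0 0 0 0 0;0 0 0 0 0 0;0 0 0 0 0 0;0 0 0 0 0 0;0 0 0 0 0 0",
  "grip": 35
}}

```text
time_s: 28.3
tcp_pos: [0.5724, -0.0456, 0.0183]
ee_rot: [[-0.139, -0.99, -0.0], [-0.99, 0.139, -0.0], [0.0, 0.0, -1.0]]
wrist_force: [-0.5, 0.0, 2.0]
gripper_width: 0.641
gripper_force: 35.5
```

Call:
{"op": "play_rows", "data": {
  "commands": "0 0 0.3 0 0 0;0 0 0.6 0 0 0;0 0 0.7 0 0 0;0 0 0.73 0 0 0;-0.1 -0.4 0 0 0 0;-0.13 -0.8 0 0 0 0;-0.15 -0.9 0 0 0 0;-0.15 -0.9 0 0 0 0;-0.15 -0.9 0 0 0 0;-0.15 -0.9 0 0 0 0;-0.15 -0.9 0 0 0 0;-0.15 -0.9 0 0 0 0;-0.1 -0.9 0 0 0 0;-0.1 -0.8 0 0 0 0;0 -0.5 0 0 0 0;0 -0.18 0 0 0 0;0 0 0 0 0 0;0 0 0 0 0 0"
}}

```text
time_s: 30.1
tcp_pos: [0.5325, -0.3143, 0.0878]
ee_rot: [[-0.138, -0.99, -0.001], [-0.99, 0.138, 0.001], [-0.0, 0.001, -1.0]]
wrist_force: [-1.0, -0.1, -2.8]
gripper_width: 0.643
gripper_force: 35.6
```

Call:
{"op": "play_rows", "data": {
  "commands": "0 0 -0.4 0 0 0;0 0 -0.4 0 0 0;0 0 -0.3 0 0 0;0 0 -0.17 0 0 0;0 0 -0.08 0 0 0;0 0 0 0 0 0;0 0 0 0 0 0"
}}

```text
time_s: 30.8
tcp_pos: [0.5329, -0.3152, 0.048]
ee_rot: [[-0.138, -0.99, 0.001], [-0.99, 0.138, -0.0], [0.0, -0.001, -1.0]]
wrist_force: [-0.7, 0.3, -2.0]
gripper_width: 0.641
gripper_force: 35.6
```

Call:
{"op": "play_rows", "data": {
  "commands": "0 0 -0.04 0 0 0;0 0 -0.04 0 0 0;0 0 0 0 0 0;0 0 0 0 0 0"
}}

```text
time_s: 31.2
tcp_pos: [0.5327, -0.3151, 0.0454]
ee_rot: [[-0.139, -0.99, 0.0], [-0.99, 0.139, -0.0], [0.0, -0.0, -1.0]]
wrist_force: [-0.7, -0.8, -1.7]
gripper_width: 0.636
gripper_force: 35.5
```

Call:
{"op": "play_rows", "data": {
  "commands": "0 0 -0.03 0 0 0;0 0 0 0 0 0;0 0 0 0 0 0"
}}

```text
time_s: 31.5
tcp_pos: [0.5328, -0.3151, 0.0453]
ee_rot: [[-0.138, -0.99, 0.0], [-0.99, 0.138, -0.0], [0.0, -0.001, -1.0]]
wrist_force: [-1.9, 1.9, 6.5]
gripper_width: 0.644
gripper_force: 35.4
```

Call:
{"op": "play_rows", "data": {
  "commands": "0 0 0 0 0 0;0 0 0 0 0 0;0 0 0 0 0 0;0 0 0 0 0 0;0 0 0 0 0 0;0 0 0 0 0 0;0 0 0 0 0 0;0 0 0.3 0 0 0;0 0 0.7 0 0 0;0 0 0.9 0 0 0;0 0 0.9 0 0 0;0 0 0.9 0 0 0;0 0 0.9 0 0 0;0 0 0.6 0 0 0;0 0 0 0 0 0;0 0 0 0 0 0;0 0 0 0 0 0",
  "grip": 87
}}

```text
time_s: 33.2
tcp_pos: [0.5318, -0.3146, 0.1992]
ee_rot: [[-0.139, -0.99, -0.002], [-0.99, 0.139, 0.001], [-0.001, 0.002, -1.0]]
wrist_force: [0.6, -0.4, -1.2]
gripper_width: 1.002
gripper_force: 0.0
```

Call:
{"op": "play_rows", "data": {
  "commands": "0.1 0.9 0 0 0 0;0.1 0.9 0 0 0 0;0.1 0.9 0 0 0 0;0.1 0.9 0 0 0 0;0.1 0.9 0 0 0 0;0.1 0.9 0 0 0 0;0.1 0.9 0 0 0 0;0.1 0.9 0 0 0 0;0.1 0.9 0 0 0 0;0.1 0.9 0 0 0 0;0.1 0.9 0 0 0 0;0.1 0.9 0 0 0 0;0.1 0.9 0 0 0 0;0.1 0.9 0 0 0 0;0.1 0.9 0 0 0 0;0.1 0.9 0 0 0 0;0.1 0.9 0 0 0 0;0.1 0.9 0 0 0 0;0.1 0.9 0 0 0 0;0.05 0.9 0 0 0 0"
}}

```text
time_s: 35.2
tcp_pos: [0.5906, 0.2258, 0.1987]
ee_rot: [[-0.139, -0.99, -0.002], [-0.99, 0.139, -0.002], [0.002, 0.002, -1.0]]
wrist_force: [0.6, 0.8, -0.3]
gripper_width: 0.999
gripper_force: 0.0
```

Run:
```python
from h import *
print(r.sense()['tcp_pos'])
q,d=cams.capture('top');W=cloud('top',d);cv2.imwrite('pics/top2.png',q)
m=(abs(W[...,2]-.082)<.01)&(np.hypot(W[...,0]-.5327,W[...,1]+.315)<.055)
print(m.sum(),rect('top',m,.082)[:2])
```

```text
[0.59062841 0.2258132  0.1986841 ]
414 (((534.2764892578125, -313.0182189941406), (58.12191390991211, 56.61812973022461), 73.82996368408203), ((534.456787109375, -312.5138854980469), 29.77176856994629))
```

View pics/top2.png

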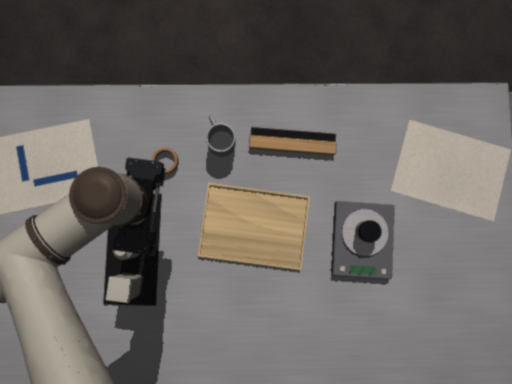

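The pot sits about 3 mm from the pan's centre at (369,231), and the tray is empty. Now I'll return the tub.

Call:
{"op": "play_rows", "data": {
  "commands": "0 0.9 0 0 0 0;0 0.9 0 0 0 0;0 0.5 0 0 0 0;0 0.33 0 0 0 0;0 0 0 0 0 0;0 0 -0.7 0 0 0;0 0 -0.8 0 0 0;0 0 -0.8 0 0 0;0 0 -0.8 0 0 0;0 0 -0.6 0 0 0;0 0 -0.5 0 0 0;0 0 -0.3 0 0 0;0 0 0 0 0 0;0 0 0 0 0 0"
}}

```text
time_s: 36.65
tcp_pos: [0.5916, 0.3036, 0.066]
ee_rot: [[-0.139, -0.99, 0.001], [-0.99, 0.139, 0.0], [-0.0, -0.001, -1.0]]
wrist_force: [-0.0, 0.6, 0.1]
gripper_width: 0.999
gripper_force: 0.0
```

Call:
{"op": "play_rows", "data": {
  "commands": "0 0 0 0 0 0;0 0 0 0 0 0;0 0 0 0 0 0;0 0 0 0 0 0;0 0 0 0 0 0;0 0 0 0 0 0;0 0 0 0 0 0;0 0 0 0 0 0;0 0 0 0 0 0",
  "grip": 40
}}

```text
time_s: 37.55
tcp_pos: [0.5909, 0.304, 0.0658]
ee_rot: [[-0.138, -0.99, -0.0], [-0.99, 0.138, 0.0], [-0.0, 0.0, -1.0]]
wrist_force: [-3.6, -0.3, 5.4]
gripper_width: 0.747
gripper_force: 30.0
```

Call:
{"op": "play_rows", "data": {
  "commands": "0 0 0.3 0 0 0;0 0 0.6 0 0 0;0 0 0.7 0 0 0;0 0 0.73 0 0 0;-0.1 -0.4 0 0 0 0;-0.2 -0.8 0 0 0 0;-0.25 -0.9 0 0 0 0;-0.25 -0.9 0 0 0 0;-0.25 -0.9 0 0 0 0;-0.25 -0.9 0 0 0 0;-0.25 -0.9 0 0 0 0;-0.25 -0.9 0 0 0 0;-0.25 -0.9 0 0 0 0;-0.25 -0.9 0 0 0 0;-0.25 -0.9 0 0 0 0;-0.25 -0.9 0 0 0 0;-0.24 -0.9 0 0 0 0;-0.1 -0.9 0 0 0 0;0 -0.7 0 0 0 0;0 -0.4 0 0 0 0"
}}

```text
time_s: 39.55
tcp_pos: [0.4946, -0.0911, 0.1336]
ee_rot: [[-0.141, -0.99, -0.004], [-0.99, 0.141, -0.0], [0.001, 0.004, -1.0]]
wrist_force: [0.2, 1.2, -5.3]
gripper_width: 0.749
gripper_force: 30.0
```

Call:
{"op": "play_rows", "data": {
  "commands": "0 0 0 0 0 0;0 0 0 0 0 0;0 0 0 0 0 0"
}}

```text
time_s: 39.85
tcp_pos: [0.4967, -0.0885, 0.1349]
ee_rot: [[-0.138, -0.99, -0.0], [-0.99, 0.138, 0.0], [-0.0, 0.001, -1.0]]
wrist_force: [0.1, -0.1, -6.0]
gripper_width: 0.753
gripper_force: 30.0
```

Call:
{"op": "play_rows", "data": {
  "commands": "0 0 -0.4 0 0 0;0 0 -0.6 0 0 0;0 0 -0.5 0 0 0;0 0 -0.4 0 0 0;0 0 -0.2 0 0 0;0 0 -0.1 0 0 0;0 0 0 0 0 0;0 0 -0.05 0 0 0;0 0 0 0 0 0;0 0 0 0 0 0"
}}

```text
time_s: 40.85
tcp_pos: [0.4972, -0.0891, 0.0682]
ee_rot: [[-0.139, -0.99, 0.001], [-0.99, 0.139, 0.0], [-0.0, -0.001, -1.0]]
wrist_force: [0.1, -0.9, -5.7]
gripper_width: 0.748
gripper_force: 30.0
```

Call:
{"op": "play_rows", "data": {
  "commands": "0 0 -0.05 0 0 0;0 0 0 0 0 0;0 0 0 0 0 0"
}}

```text
time_s: 41.15
tcp_pos: [0.4973, -0.0891, 0.0668]
ee_rot: [[-0.138, -0.99, 0.001], [-0.99, 0.138, -0.0], [-0.0, -0.001, -1.0]]
wrist_force: [-1.7, 1.0, -0.6]
gripper_width: 0.75
gripper_force: 30.0
```

Call:
{"op": "play_rows", "data": {
  "commands": "0 0 0 0 0 0;0 0 0 0 0 0;0 0 0 0 0 0;0 0 0 0 0 0;0 0 0 0 0 0;0 0 0 0 0 0;0 0 0 0 0 0;0 0 0.5 0 0 0;0 0 0.9 0 0 0;0 0 0.9 0 0 0;0 0 0.9 0 0 0;0 0 0.8 0 0 0;0 0 0.4 0 0 0",
  "grip": 87
}}

```text
time_s: 42.45
tcp_pos: [0.4979, -0.0891, 0.2006]
ee_rot: [[-0.138, -0.99, 0.004], [-0.99, 0.138, 0.0], [-0.001, -0.004, -1.0]]
wrist_force: [0.8, 1.1, -1.0]
gripper_width: 1.004
gripper_force: 0.0
```

Call:
{"op": "play_rows", "data": {
  "commands": "-0.25 0.9 0 0 0 0;-0.25 0.9 0 0 0 0;-0.25 0.9 0 0 0 0;-0.25 0.9 0 0 0 0;-0.25 0.9 0 0 0 0;-0.25 0.9 0 0 0 0;-0.25 0.9 0 0 0 0;-0.25 0.9 0 0 0 0;-0.25 0.9 0 0 0 0;-0.25 0.9 0 0 0 0;-0.25 0.9 0 0 0 0;-0.25 0.9 0 0 0 0;-0.2 0.9 0 0 0 0;0 0.9 0 0 0 0;0 0.5 0 0 0 0;0 0.29 0 0 0 0;0 0 0 0 0 0;0 0 0 0 0 0;0 0 0 0 0 0"
}}

```text
time_s: 44.35
tcp_pos: [0.4009, 0.3116, 0.1982]
ee_rot: [[-0.14, -0.99, -0.0], [-0.99, 0.14, -0.0], [0.0, 0.0, -1.0]]
wrist_force: [0.6, -0.2, 0.2]
gripper_width: 0.997
gripper_force: 0.0
```

Call:
{"op": "play_rows", "data": {
  "commands": "0 0.02 -0.7 0 0 0;0 0 -0.8 0 0 0;0 0 -0.8 0 0 0;0 0 -0.8 0 0 0;0 0 -0.6 0 0 0;0 0 -0.4 0 0 0;0 0 -0.33 0 0 0;0 0 0 0 0 0;0 0 0 0 0 0"
}}

```text
time_s: 45.25
tcp_pos: [0.4013, 0.3134, 0.0659]
ee_rot: [[-0.139, -0.99, 0.001], [-0.99, 0.139, 0.001], [-0.001, -0.001, -1.0]]
wrist_force: [1.0, 0.0, 0.4]
gripper_width: 1.001
gripper_force: 0.0
```

Call:
{"op": "play_rows", "data": {
  "commands": "0 0 0 0 0 0;0 0 0 0 0 0;0 0 0 0 0 0;0 0 0 0 0 0;0 0 0 0 0 0;0 0 0 0 0 0;0 0 0 0 0 0;0 0 0 0 0 0;0 0 0 0 0 0",
  "grip": 30
}}

```text
time_s: 46.15
tcp_pos: [0.4009, 0.3133, 0.0655]
ee_rot: [[-0.138, -0.99, 0.0], [-0.99, 0.138, 0.0], [-0.0, -0.0, -1.0]]
wrist_force: [-0.8, -0.4, 2.8]
gripper_width: 0.649
gripper_force: 30.0
```

Call:
{"op": "play_rows", "data": {
  "commands": "0 0 0.3 0 0 0;0 0 0.6 0 0 0;0 0 0.7 0 0 0;0 0 0.73 0 0 0;0 -0.4 0 0 0 0;0 -0.8 0 0 0 0;0 -0.9 0 0 0 0;0 -0.9 0 0 0 0;0.3 -0.9 0 0 0 0;0.5 -0.9 0 0 0 0;0.5 -0.9 0 0 0 0;0.5 -0.9 0 0 0 0;0.5 -0.9 0 0 0 0;0.5 -0.9 0 0 0 0;0.4 -0.9 0 0 0 0;0.3 -0.7 0 0 0 0;0.1 -0.5 0 0 0 0;0 -0.3 0 0 0 0;0 -0.16 0 0 0 0;0 0 0 0 0 0"
}}

```text
time_s: 48.15
tcp_pos: [0.508, -0.0161, 0.1347]
ee_rot: [[-0.139, -0.99, -0.001], [-0.99, 0.139, -0.0], [0.0, 0.001, -1.0]]
wrist_force: [-0.2, 0.4, -3.4]
gripper_width: 0.641
gripper_force: 30.0
```

Call:
{"op": "play_rows", "data": {
  "commands": "0 0 0 0 0 0;0 0 0 0 0 0;0 0 -0.4 0 0 0;0 0 -0.6 0 0 0;0 0 -0.5 0 0 0;0 0 -0.4 0 0 0;0 0 -0.2 0 0 0;0 0 -0.1 0 0 0;0 0 -0.1 0 0 0;0 0 0 0 0 0;0 0 0 0 0 0"
}}

```text
time_s: 49.25
tcp_pos: [0.5092, -0.0155, 0.0666]
ee_rot: [[-0.139, -0.99, 0.001], [-0.99, 0.139, 0.0], [-0.001, -0.001, -1.0]]
wrist_force: [-0.1, 0.1, -3.6]
gripper_width: 0.648
gripper_force: 30.0
```

Call:
{"op": "play_rows", "data": {
  "commands": "0 0 -0.04 0 0 0;0 0 0 0 0 0;0 0 0 0 0 0"
}}

```text
time_s: 49.55
tcp_pos: [0.5093, -0.0156, 0.0665]
ee_rot: [[-0.138, -0.99, 0.001], [-0.99, 0.138, 0.0], [-0.0, -0.001, -1.0]]
wrist_force: [-2.6, 0.1, 5.5]
gripper_width: 0.653
gripper_force: 30.0
```

Call:
{"op": "play_rows", "data": {
  "commands": "0 0 0 0 0 0;0 0 0 0 0 0;0 0 0 0 0 0;0 0 0 0 0 0;0 0 0 0 0 0;0 0 0 0 0 0;0 0 0 0 0 0;0 0 0.5 0 0 0;0 0 0.9 0 0 0;0 0 0.9 0 0 0;0 0 0.9 0 0 0;0 0 0.8 0 0 0;0 0 0.4 0 0 0",
  "grip": 87
}}

```text
time_s: 50.85
tcp_pos: [0.5098, -0.0155, 0.1993]
ee_rot: [[-0.138, -0.99, 0.004], [-0.99, 0.138, 0.001], [-0.001, -0.004, -1.0]]
wrist_force: [0.6, -0.4, 0.6]
gripper_width: 0.997
gripper_force: 0.0
```

Call:
{"op": "play_rows", "data": {
  "commands": "-0.05 0.9 0 0 0 0;-0.05 0.9 0 0 0 0;-0.05 0.9 0 0 0 0;-0.05 0.9 0 0 0 0;-0.05 0.9 0 0 0 0;-0.05 0.9 0 0 0 0;-0.05 0.9 0 0 0 0;-0.05 0.9 0 0 0 0;-0.05 0.9 0 0 0 0;0 0.9 0 0 0 0;0 0.9 0 0 0 0;0 0.6 0 0 0 0;0 0.28 0 0 0 0;0 0 0 0 0 0;0 0 0 0 0 0;0 0 0 0 0 0"
}}

```text
time_s: 52.45
tcp_pos: [0.4954, 0.3068, 0.1971]
ee_rot: [[-0.14, -0.99, -0.0], [-0.99, 0.14, -0.0], [0.0, 0.0, -1.0]]
wrist_force: [0.3, -0.1, 0.4]
gripper_width: 1.001
gripper_force: 0.0
```

Call:
{"op": "play_rows", "data": {
  "commands": "0 0.02 -0.7 0 0 0;0 0 -0.8 0 0 0;0 0 -0.8 0 0 0;0 0 -0.8 0 0 0;0 0 -0.6 0 0 0;0 0 -0.4 0 0 0;0 0 -0.3 0 0 0;0 0 0 0 0 0;0 0 0 0 0 0"
}}

```text
time_s: 53.35
tcp_pos: [0.4959, 0.3086, 0.0658]
ee_rot: [[-0.138, -0.99, 0.001], [-0.99, 0.138, 0.001], [-0.001, -0.001, -1.0]]
wrist_force: [1.3, -0.6, -0.5]
gripper_width: 1.0
gripper_force: 0.0
```

Call:
{"op": "play_rows", "data": {
  "commands": "0 0 0 0 0 0;0 0 0 0 0 0;0 0 0 0 0 0;0 0 0 0 0 0;0 0 0 0 0 0;0 0 0 0 0 0;0 0 0 0 0 0;0 0 0 0 0 0;0 0 0 0 0 0;0 0 0 0 0 0",
  "grip": 30
}}

```text
time_s: 54.35
tcp_pos: [0.4954, 0.3084, 0.0651]
ee_rot: [[-0.139, -0.99, 0.0], [-0.99, 0.139, 0.0], [-0.0, -0.0, -1.0]]
wrist_force: [-0.7, 1.3, 1.6]
gripper_width: 0.562
gripper_force: 30.0
```

Call:
{"op": "play_rows", "data": {
  "commands": "0 0 0.3 0 0 0;0 0 0.6 0 0 0;0 0 0.7 0 0 0;0 0 0.73 0 0 0;0.07 -0.4 0 0 0 0;0.07 -0.8 0 0 0 0;0.07 -0.9 0 0 0 0;0.07 -0.9 0 0 0 0;0.08 -0.9 0 0 0 0;0.08 -0.9 0 0 0 0;0.08 -0.9 0 0 0 0;0.08 -0.9 0 0 0 0;0.08 -0.7 0 0 0 0;0 -0.5 0 0 0 0;0 -0.3 0 0 0 0;0 -0.13 0 0 0 0;0 0 0 0 0 0;0 0 0 0 0 0;0 0 0 0 0 0"
}}

```text
time_s: 56.25
tcp_pos: [0.5159, 0.0622, 0.135]
ee_rot: [[-0.138, -0.99, 0.0], [-0.99, 0.138, 0.0], [-0.0, -0.0, -1.0]]
wrist_force: [0.3, -0.2, -2.5]
gripper_width: 0.566
gripper_force: 30.0
```

Call:
{"op": "play_rows", "data": {
  "commands": "0 0 -0.4 0 0 0;0 0 -0.6 0 0 0;0 0 -0.5 0 0 0;0 0 -0.4 0 0 0;0 0 -0.2 0 0 0;0 0 -0.1 0 0 0;0 0 -0.1 0 0 0;0 0 0 0 0 0;0 0 0 0 0 0"
}}

```text
time_s: 57.15
tcp_pos: [0.5161, 0.0616, 0.0664]
ee_rot: [[-0.139, -0.99, 0.001], [-0.99, 0.139, 0.0], [-0.001, -0.001, -1.0]]
wrist_force: [0.5, -0.7, -2.0]
gripper_width: 0.561
gripper_force: 30.0
```

Now I'll release the bottle, lift, and move clear over the empty mat area to check.

Call:
{"op": "play_rows", "data": {
  "commands": "0 0 -0.03 0 0 0;0 0 0 0 0 0;0 0 0 0 0 0"
}}

```text
time_s: 57.45
tcp_pos: [0.5162, 0.0617, 0.066]
ee_rot: [[-0.138, -0.99, 0.001], [-0.99, 0.138, 0.0], [-0.0, -0.001, -1.0]]
wrist_force: [-2.3, 0.2, 5.9]
gripper_width: 0.562
gripper_force: 30.0
```

Call:
{"op": "play_rows", "data": {
  "commands": "0 0 0 0 0 0;0 0 0 0 0 0;0 0 0 0 0 0;0 0 0 0 0 0;0 0 0 0 0 0;0 0 0 0 0 0;0 0 0 0 0 0;0 0 0.5 0 0 0;0 0 0.9 0 0 0;0 0 0.9 0 0 0;0 0 0.9 0 0 0;0 0 0.8 0 0 0;0 0 0.4 0 0 0",
  "grip": 87
}}

```text
time_s: 58.75
tcp_pos: [0.5167, 0.0618, 0.1994]
ee_rot: [[-0.138, -0.99, 0.004], [-0.99, 0.138, 0.001], [-0.002, -0.004, -1.0]]
wrist_force: [-0.4, 0.2, -0.2]
gripper_width: 0.999
gripper_force: 0.0
```

Call:
{"op": "play_rows", "data": {
  "commands": "0 0.9 0 0 0 0;0 0.9 0 0 0 0;0 0.9 0 0 0 0;0 0.9 0 0 0 0;0 0.9 0 0 0 0;0 0.9 0 0 0 0;0 0.9 0 0 0 0;0 0.9 0 0 0 0;0 0.9 0 0 0 0;0 0.5 0 0 0 0;0 0 0 0 0 0;0 0 0 0 0 0;0 0 0 0 0 0"
}}

```text
time_s: 60.05
tcp_pos: [0.5157, 0.3185, 0.1969]
ee_rot: [[-0.139, -0.99, -0.001], [-0.99, 0.139, -0.001], [0.001, 0.001, -1.0]]
wrist_force: [-0.1, -0.4, 0.6]
gripper_width: 0.996
gripper_force: 0.0
```

Run:
```python
from h import *
q,d=cams.capture('top');W=cloud('top',d);cv2.imwrite('pics/top3.png',q)
for n,zt,xy in [('bottle',.127,(.5165,.060)),('canister',.121,(.509,-.0164)),('tub',.115,(.497,-.0894)),('pot',.082,(.5327,-.315))]:
    m=(abs(W[...,2]-zt)<.012)&(np.hypot(W[...,0]-xy[0],W[...,1]-xy[1])<.042)
    print(n,m.sum(),rect('top',m,zt)[:2] if m.any() else '')
```

```text
bottle 106 (((518.4202270507812, 62.73283767700195), (27.46149253845215, 25.581939697265625), 44.55971145629883), ((519.0201416015625, 62.179012298583984), 14.688127517700195))
canister 545 (((509.7233581542969, -16.278608322143555), (56.60848617553711, 56.607418060302734), 82.20320892333984), ((509.4859924316406, -16.828500747680664), 38.18613815307617))
tub 562 (((498.0421142578125, -88.89777374267578), (63.994869232177734, 62.62654495239258), 44.23735809326172), ((497.7174987792969, -89.01749420166016), 32.86370086669922))
pot 418 (((533.9390869140625, -313.56353759765625), (56.49162673950195, 56.123268127441406), 87.89283752441406), ((534.3684692382812, -312.63934326171875), 29.659940719604492))
```

View pics/top3.png

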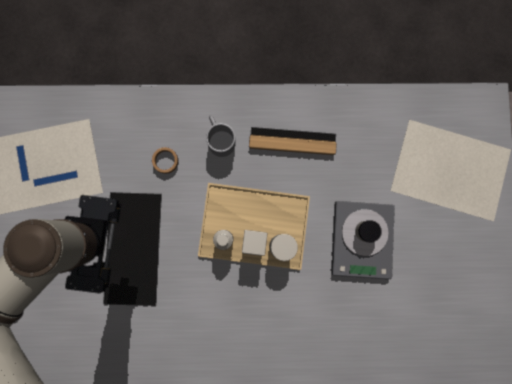

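All four are in place, each within about 3 mm: bottle (222,240), canister (255,243), tub (284,248) and pot (369,231). The mug, squeegee and tape haven't moved.

```bash
python3 -c "
from station import r
print(r.finish_job())"
```

```text
the job is handed in; nothing more can be done
None
```

The job is handed in: the pot is on the scale pan about 3 mm from its centre, the tub, bottle and canister are back in the tray within about 3 mm of where they stood, and the mug, squeegee and tape were left alone (60 s of the 138 s used; the hand-in reported no verdict).

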